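# Brace a square jar with the clamp yoke and unscrew its tight cap

### The arm

A 6-joint arm with a two-finger parallel gripper is mounted at the origin on the work surface. World frame = base frame: x ahead of the robot, y to its left, z up, the work surface at z = 0. Lengths are in mm, angles in rad, forces in N, time in s.
With the tool pointing down it reaches from about 350 to 975 mm from the base axis. Payload 7.1 kg.
Tool frame: the origin (TCP) lies between the finger pads; the fingertips stand 17 mm ahead of it and the grasp point (between the pads) lies 2 mm behind it (tip_reach is the y of the fingertips in the tool frame, in mm); y points along the fingers, x is the direction in which the jaws open and shut, and the axes are right-handed (so a half turn about y gives the same grasp; the last joint's range is limited). The gripper opens to 88 mm and grips with 3 to 60 N. Pads are 20 mm wide; open, the fingers measure 115 mm over their backs; the gripper's body (75 mm by 178 mm) begins 61 mm behind the grasp point.
Start: joints at [-1.156, 0.423, 1.63, -0, 1.089, -0.019], TCP at [262.716, -567.085, 239.675] pointing down, gripper open.
Joint ranges: [-3, 3], [-0.9, 2.11], [0.09, 2.58], [-1.31, 4.45], [0.11, 2.69], [-2.54, 2.54]. Speed limits (rad/s): [2.39, 2.39, 3.01, 3.14, 3.14, 3.14].

### API

Orientations are given as a rotation vector (axis times angle).
In Python, from workcell import get_obs, get_image, camera_model, close_job, silhouettes, tip_of, tip_reach gives the robot as it stands. The module is installed in compiled form; this text tells all that it offers.
- The arm moves only by the tool arm_command, never from a script. Its argument "targets" is a list of rows, each a list of 4 numbers: the shift along the tool's x, y, z in mm, then the turn about the tool's y in rad. A call has 1 to 20 rows; each row shifts and turns the commanded pose from where the row before left it, along the tool's axes as they then stand; what a row does not reach is not made up. A row lasts 1/12 s, in which the tool goes at most 41.7 mm and 7.16 degrees, less where a joint would pass 70% of its speed; a pose out of reach is approached as far as the arm can. A call is refused whole if a number of a shift passes 41.7 or a number of a turn 0.125, either way. A call with a gripper value outside its range is refused whole. "gripper" is the opening in per cent of the stroke, from 0 (shut) to 100 (fully open), set as the call begins (left out, the last holds). The fingers move at their own pace and stop on an object; the grip force is fixed at half the most. Time passes only in rows, so rows that do not move let the fingers close. It gives the time, the measured TCP pose, the force and the opening at its end, in the units of the state.
- get_obs(): the state, without advancing time (a new reading comes with each control period).
- get_image(name): name is "scene" or "top"; returns the picture (400x640x3 uint8, blue, green, red); there is no depth.
- camera_model(name): a dict with "mtx" (3x3 intrinsics, pixels), "position" and "orientation" of the camera in the world. Camera axes: x right, y up, looking along -z (the intrinsics and any distortion apply to the point x, -y, -z); pixel columns grow to the right and rows downward; lengths in mm; the calibration is good to about 2 mm. A picture is of the moment at which its call begins. camera_model takes no time and is no camera call.
- close_job(): hands the job in, once; it reports no verdict.
Trained networks look in the newest picture that a camera, given by its name, has taken for a name from the list of things; names that differ only in an ending like _2 or _b are one class to them, and where a whole thing is asked for, a point or a joint stands for the part that bears it (a point fixed in the world has none). Each returns a list of dicts, best first, with "conf" (0 to 1); they miss things now and then, are a little off and sometimes report something else, mostly with a low value. They report only what shows in the picture. A call takes as long as a camera call. They do not tell look-alikes from the thing itself.
- silhouettes(camera, thing): "pixels" (400x640 bool, what is visible of it) and "at" ([column, row] in pixels, amid what is visible of it).
- tip_of(camera, thing): "at" ([column, row] in pixels: a listed point, or the origin of a listed thing).
The state is a dict: "t": time; "qpos": joint angles; "qvel": joint speeds; "joint_torque": joint torques, N m; "ee_pos": TCP position; "orientation": TCP orientation; "ft_force": force on the tool from outside, world axes, zero at the start; "moment": the same for the moment, N m; "width": finger opening in mm.
Only numpy, scipy, OpenCV 4.12 (cv2) and the standard library are available. Lean on these libraries where they do the work, as an engineer would, in place of code of your own. Each camera call takes 0.05 s, during which the arm holds its last target. There are 200 camera calls.

### The job

On the vet's steel table a square jar stands in a clamp block: swing the orange-tabbed yoke lever fully down so that it braces the jar, then unscrew the tight blue cap anticlockwise, and stop turning once the thread lets go. Lift the cap straight off and finish still holding it in the gripper, level and just above the open mouth (its lower edge roughly 20 mm clear of the rim), with the yoke left down. The jar must stay seated in the block without turning with the cap, and the bottle, bowl and tape roll near the block are left alone.

Things in the scene. Friction and masses are not known exactly. Their poses are not given: they have to be found in the camera images.
- block: Fixed clamp block: grey base plate 140 x 112 x 8 mm, on it a light grey plate 104 x 104 mm, top 20 mm above the table, with a round hole 79 mm wide, the jar's nest. Origin: on the table, under the nest's centre. z up; the lever's hinge is at its +x side, the lever's free end towards its -x side. Two grey hinge posts (44 mm high) stand at x = 62 mm, y = +-44 mm.
- lever_hinge (a point): Hinge line of the yoke lever: middle of the pin, 62 mm from the nest's centre on the block's +x side and 34 mm above the table; the pin runs along the block's y.
- lever_grip (a point): Grip point in the orange tab at the yoke lever's free end, 160 mm from the hinge line. The tab is 24 mm wide (along the hinge pin: fingers pinching its two sides can stay pointing down while it swings), 10 mm thick, and ends 15 mm beyond this point; the steel crossbar (74 mm wide) lies 38 mm back towards the hinge. Two 5 mm arms, 63 mm apart inside, run from it to the hinge, straddling the jar.
- lever (a joint): Angle of the yoke lever, rad: 0 = fully down, level, its arms along two flat sides of the jar (its end stop); grows as the free end rises; starts between 0.75 and 1.15. Grip point in the block's frame: x = 62 - 160 cos(angle), z = 34 + 160 sin(angle) mm. The hinge is stiff (0.2 N m) and stays where left.
- jar: Loose white jar, 0.4 kg: body 60 x 60 mm with cut corners, 47 mm high to the shoulder, then a round neck. Origin: centre of its underside, 8 mm above the table in the nest; sides parallel to the block's. It turns freely in the nest unless the yoke is down (then at most about 0.1 rad). A red dot on its shoulder at the (+x, +y) corner shows where the cap's red line points when the thread is free.
- jar_mouth (a point): Centre of the jar's rim, 79 mm above the jar's underside. A black spring seal in the mouth pushes the cap up against the thread with about 20 N; with the cap off it stands 5 mm above the rim.
- cap: Round blue cap, 59 mm across, 28 mm tall, 45 g; origin: centre of its lower edge, 57 mm above the jar's underside when screwed on (10 mm above the shoulder); +x: its red line. Tight, 0.3 to 0.45 N m. Its yaw less the jar's starts at -0.45 to -0.15 rad and grows anticlockwise (from above); at about +0.5 the thread lets go (a loose cap pops up 2 mm). From +0.6 to +1.0 it lifts straight off; a stop is at +1.1.
- cap_mark (a point): Outer end of the red line on the cap's top, 25 mm from the cap's axis along its +x, 28 mm above its lower edge.
- bottle: Bystander: amber bottle 54 mm wide, 110 mm high; origin at the centre of its underside. Leave alone.
- bowl: Bystander: steel bowl 100 mm wide, 45 mm high; origin at the centre of its underside. Leave alone.
- tape: Bystander: roll of tape 84 mm wide, 25 mm high, lying flat; origin at the centre of its underside. Leave alone.
There are look-alikes about, which are no part of the job. Leave any purple look-alike of the jar alone.

How it is judged:
By the outcome, as a careful person would: the job done as asked, in the order asked, and still so for the second after the job is handed in, while the arm keeps its last pose, push and grip.
It also fails if it takes over 64 s, if anything falls off the work surface, if the arm or the gripper's body presses on something with over 40 N, if the wrist force passes 120 N, or if a joint passes its speed limit or range.

## Working session

There is one attempt and no reset: what is moved stays moved. The work goes in short steps, Python scripts to look and compute and a tool call to move; the robot and the scene stay as the last step left them, time stands still between calls to the robot, and variables do not carry over. Pictures are saved under pics/ and viewed, about 8 in all and at most 12, crops included, and the job is handed in when it is done.

Besides the shell and the picture viewer there is one more tool, called after "Emit:" as a command line: name --pt "numbers of a row" for each row, then --argument value for the rest. arm_command: Moves the arm, as the interface text tells. Its arguments: {"type":"object","properties":{"targets":{"type":"array","items":{"type":"array","items":{"type":"number"}}},"gripper":{"type":"number"}},"required":["targets"]}

```bash
mkdir -p pics; cat > h.py <<'E'
import numpy as np, cv2
from scipy.spatial.transform import Rotation as R
from workcell import *
def cam(n):
    m=camera_model(n); o=np.array(m['orientation'],float)
    r=o if o.shape==(3,3) else R.from_rotvec(o).as_matrix()
    return np.array(m['mtx'],float),np.array(m['position'],float),r,m
def ray(n,px):
    K,p,r,m=cam(n); d=np.linalg.inv(K)@[px[0],px[1],1]; return p,r@[d[0],-d[1],-d[2]]
def atz(n,px,z):
    p,d=ray(n,px); return p+d*(z-p[2])/d[2]
def proj(n,P):
    K,p,r,m=cam(n); c=r.T@(np.array(P,float)-p); u=K@[c[0],-c[1],-c[2]]; return u[:2]/u[2]
def tri(pxs):
    A=0;b=0
    for n,px in pxs:
        p,d=ray(n,px); d=d/np.linalg.norm(d); M=np.eye(3)-np.outer(d,d); A=A+M;b=b+M@p
    return np.linalg.solve(A,b)
E
python3 - <<'E'
from h import *
for n in ("scene","top"):
    cv2.imwrite(f"pics/{n}0.png",get_image(n)); m=camera_model(n); print(n,m)
    for t in ("block","lever_hinge","lever_grip","jar","jar_mouth","cap","cap_mark","bottle","bowl","tape"):
        print(t,[(np.round(d['at']).tolist(),round(d['conf'],2)) for d in tip_of(n,t)])
o=get_obs();print(o)
E
```

```text
scene {'mtx': array([[368.265648  ,   0.        , 325.6488916 ],
       [  0.        , 368.265648  , 199.56065395],
       [  0.        ,   0.        ,   1.        ]]), 'position': array([1262.02908699,   20.19494085,  487.99647674]), 'orientation': array([0.77460441, 0.81116897, 1.41856715])}
block [([361.0, 229.0], 0.64)]
lever_hinge [([350.0, 230.0], 0.69)]
lever_grip [([364.0, 159.0], 0.73)]
jar [([355.0, 226.0], 0.89), ([195.0, 209.0], 0.73), ([284.0, 228.0], 0.63), ([337.0, 288.0], 0.58)]
jar_mouth [([279.0, 198.0], 0.82), ([337.0, 251.0], 0.8)]
cap [([358.0, 205.0], 0.67)]
cap_mark [([352.0, 199.0], 0.95)]
bottle [([193.0, 210.0], 0.8)]
bowl []
tape [([458.0, 216.0], 0.94)]
top {'mtx': array([[406.140556  ,   0.        , 315.01796254],
       [  0.        , 406.140556  , 197.63649856],
       [  0.        ,   0.        ,   1.        ]]), 'position': array([515.93490676,  -5.5761149 , 976.70173821]), 'orientation': array([ 0.12679636, -0.09207431, -1.57928511])}
block [([290.0, 219.0], 0.77)]
lever_hinge [([295.0, 190.0], 0.84), ([289.0, 219.0], 0.58)]
lever_grip [([276.0, 232.
[... 317 characters left out ...]
[([196.0, 171.0], 0.89)]
tape [([194.0, 239.0], 0.75)]
{'t': 1.1, 'qpos': array([-1.15599988e+00,  4.23093497e-01,  1.62991963e+00,  3.81220062e-05,
        1.08860860e+00, -1.90174578e-02]), 'qvel': array([ 0.00191382, -0.00067733, -0.0002399 ,  0.00190386,  0.00045979,
       -0.00079234]), 'joint_torque': array([-2.75725761e-04, -5.44591355e+01, -2.74048448e+01,  6.41719555e-02,
        1.69716426e-02, -3.14793567e-05]), 'ee_pos': array([ 262.71958796, -567.06844757,  239.67139737]), 'orientation': array([-1.38369735,  0.88400882, -0.88399983]), 'ft_force': array([-0.36984536, -0.22602284,  0.60486561]), 'moment': array([-0.00531614,  0.01957315, -0.00986804]), 'width': 88.00345805091649}
```

```bash
python3 - <<'E'
import cv2
a=cv2.imread("pics/scene0.png")[120:320,150:500];b=cv2.imread("pics/top0.png")[110:290,160:480]
cv2.imwrite("pics/c1.png",cv2.resize(a,None,fx=2.25,fy=2.25,interpolation=3))
cv2.imwrite("pics/c2.png",cv2.resize(b,None,fx=2.5,fy=2.5,interpolation=3))
E
```

```text
(no output)
```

View pics/c1.png

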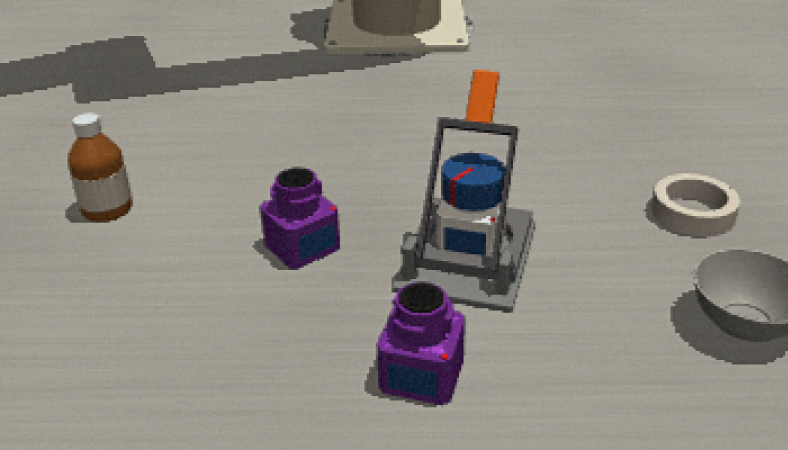

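View pics/c2.png

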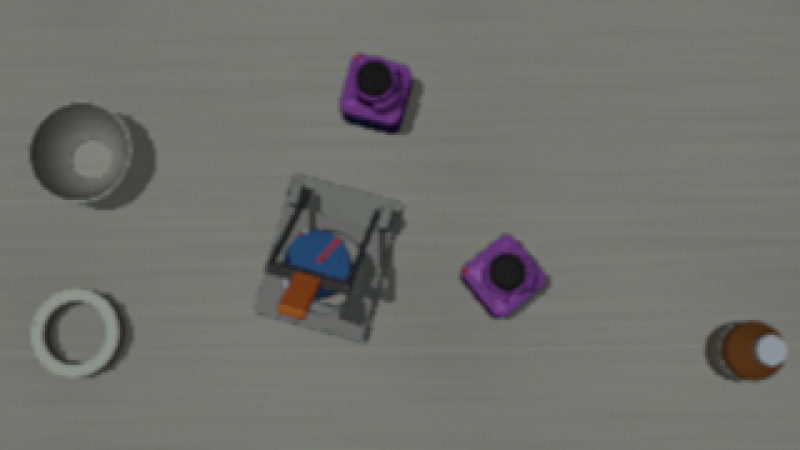

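The scene shows the white jar with its blue cap in the block at scene (358,205) / top (286,215), with the orange tab at scene (364,159) / top (276,232).
Possible mix-ups are the purple jars at scene (284,215) and (337,270), top (308,145) and (364,219), plus the bottle at scene (193,205). I choose the white jar under the yoke. These two crops confirm it.

```bash
python3 - <<'E'
from h import *
pr=lambda s,v:print(s,np.round(v,1))
for t,z in (("block",0),("lever_hinge",34),("lever_grip",None),("jar",8),("cap",65),("cap_mark",93)):
    best={}
    for n in("scene","top"):
        L=tip_of(n,t)
        if t=="jar": L=sorted(L,key=lambda d:np.hypot(*(np.array(d['at'])-((357,227) if n=="scene" else (290,218)))))
        if L:
            best[n]=np.array(L[0]['at']); 
            if z is not None: pr(t+n,atz(n,best[n],z))
    if len(best)==2:
        P=tri(list(best.items())); pr(t+" tri",P); print([np.round(proj(n,P)-best[n],1).tolist() for n in best])
for t in("cap","block","lever_grip"):
  for n in("scene","top"):
    for d in silhouettes(n,t)[:1]:
        m=d['pixels']; ys,xs=np.nonzero(m); print(t,n,round(d['conf'],2),xs.min(),xs.max(),ys.min(),ys.max(),np.round(d['at'],1))
        if t=="block" : 
            r=cv2.minAreaRect(np.c_[xs,ys].astype(np.float32)); print(r)
            c=cv2.boxPoints(r); print(np.round([atz(n,q,8) for q in c],0).tolist())
E
```

```text
blockscene [598.3  83.4   0. ]
blocktop [602.3  75.8   0. ]
block tri [602.2  79.3   2.6]
[[-1.7, 0.1], [-1.5, -0.0]]
lever_hingescene [648.3  54.8  34. ]
lever_hingetop [666.8  61.1  34. ]
lever_hinge tri [664.8  57.   46.4]
[[1.6, -0.1], [1.4, 0.0]]
lever_grip tri [562.2  89.1 154.8]
[[1.3, -0.1], [1.3, 0.0]]
jarscene [598.1  68.6   8. ]
jartop [602.8  76.6   8. ]
jar tri [602.4  72.2  11.4]
[[1.8, -0.1], [1.7, 0.0]]
capscene [599.5  75.6  65. ]
captop [604.6  79.9  65. ]
cap tri [604.2  77.4  68.2]
[[1.0, -0.1], [1.0, 0.0]]
cap_markscene [621.4  60.   93. ]
cap_marktop [620.6  58.8  93. ]
cap_mark tri [620.6  59.4  92.5]
[[-0.3, 0.0], [-0.3, -0.0]]
cap scene 0.8 345 373 188 212 [358.6 201.7]
cap top 0.84 275 300 203 228 [288.  209.3]
block scene 0.78 324 387 151 258 [363.1 234.2]
((363.8710632324219, 204.4641876220703), (54.5993537902832, 105.23757934570312), 15.52410888671875)
[[672.0, 1.0, 8.0], [159.0, 85.0, 8.0], [272.0, 234.0, 8.0], [718.0, 103.0, 8.0]]
block top 0.82 262 321 180 246 [292.4 220.2]
((291.7646179199219, 212.37362670898438), (47.362403869628906, 59.13216018676758), 16.46001434326172)
[[566.0, 146.0, 8.0], [703.0, 106.0, 8.0], [668.0, -4.0, 8.0], [533.0, 37.0, 8.0]]
lever_grip scene 0.61 335 379 151 239 [361.5 178.4]
lever_grip top 0.85 266 311 187 236 [280.2 221.6]
```

```bash
cat >> h.py <<'E'
B=np.array([602.5,77.3,0]); YAW=-0.288
def blk(x,y,z): c,s=np.cos(YAW),np.sin(YAW); return B+[c*x-s*y,s*x+c*y,z]
def go(P,jaw=None):
    "turn needed about tool y, then shift in tool axes after that turn, TCP to P"
    o=get_obs(); M=R.from_rotvec(o['orientation']).as_matrix(); x=M[:,0]; yw=np.arctan2(x[1],x[0])
    t=0
    if jaw is not None:
        d=(jaw-yw+np.pi/2)%np.pi-np.pi/2; t=-d
    M2=M@R.from_rotvec([0,t,0]).as_matrix()
    print('tcp',np.round(o['ee_pos'],1),'jaw',round(yw,3),'down',np.round(M[:,1],3),'q',np.round(o['qpos'],2),'w',round(o['width'],1),'F',np.round(o['ft_force'],1),'t',round(o['t'],2))
    print(' turn',round(t,3),'shift',np.round(M2.T@(np.array(P)-o['ee_pos']),1),'to',np.round(P,1))
E
python3 - <<'E'
from h import *
a=0.86
go(blk(62-160*np.cos(a),0,34+160*np.sin(a)-2+60),YAW+np.pi/2)
E
```

```text
tcp [ 262.7 -567.1  239.7] jaw -1.137 down [-0.  0. -1.] q [-1.16  0.42  1.63  0.    1.09 -0.02] w 87.8 F [-0.8  0.4 -0.8] t 2.0
 turn 0.722 shift [-714.3   26.4  100.4] to [561.9  89.3 213.3]
```

Emit:
arm_command --pt "0 0 0 0.12" --pt "0 0 0 0.12" --pt "0 0 0 0.12" --pt "0 0 0 0.12" --pt "0 0 0 0.12" --pt "0 0 0 0.12" --pt "-30 1 4 0" --pt "-30 1 4 0" --pt "-30 1 4 0" --pt "-30 1 4 0" --pt "-30 1 4 0" --pt "-30 1 4 0" --pt "-30 1 4 0" --pt "-30 1 4 0" --pt "-30 1 4 0" --pt "-30 1 4 0"

```text
t: 3.33
ee_pos: [386.2, -289.3, 229.8]
orientation: [-1.06, 1.417, -1.417]
ft_force: [-0.2, -0.1, 0.8]
width: 87.7
```

Emit:
arm_command --pt "-30 1 4 0" --pt "-30 1 4 0" --pt "-30 1 4 0" --pt "-30 1 4 0" --pt "-30 1 4 0" --pt "-30 1 4 0" --pt "-30 1 4 0" --pt "-30 1 4 0" --pt "-30 1 4 0" --pt "-30 1 4 0" --pt "-30 1 4 0" --pt "-30 1 4 0" --pt "0 0 0 0" --pt "0 0 0 0" --pt "0 0 0 0"

```text
t: 4.58
ee_pos: [533.0, 40.9, 217.5]
orientation: [-1.061, 1.417, -1.416]
ft_force: [1.1, -0.8, 0.3]
width: 87.9
```

```bash
python3 - <<'E'
from h import *
a=0.86
go(blk(62-160*np.cos(a),0,34+160*np.sin(a)-2),YAW+np.pi/2)
E
```

```text
tcp [533.   40.9 217.5] jaw -1.856 down [-0.001 -0.    -1.   ] q [ 0.05  0.32  1.85 -0.    0.97  1.91] w 87.9 F [ 1.1 -0.8  0.3] t 4.58
 turn 0.002 shift [-54.6  64.2  14. ] to [561.9  89.3 153.3]
```

Emit:
arm_command --pt "-28 0 7 0" --pt "-27 0 7 0" --pt "0 22 0 0" --pt "0 22 0 0" --pt "0 20 0 0" --pt "0 0 0 0" --pt "0 0 0 0"

```text
t: 5.17
ee_pos: [561.5, 88.8, 153.2]
orientation: [-1.062, 1.419, -1.417]
ft_force: [-0.0, -0.4, 1.5]
width: 87.8
```

```bash
python3 - <<'E'
from h import *
a=0.86
go(blk(62-160*np.cos(a),0,34+160*np.sin(a)-2),YAW+np.pi/2)
for n in("scene","top"): cv2.imwrite(f"pics/{n}1.png",get_image(n)); print([(d['at'],d['conf']) for d in tip_of(n,'lever_grip')], proj(n,get_obs()['ee_pos']+[0,0,2]))
a=cv2.imread("pics/scene1.png")[120:270,290:430];b=cv2.imread("pics/top1.png")[150:300,220:360]
cv2.imwrite("pics/c3.png",np.hstack([cv2.resize(q,(400,428),interpolation=3) for q in(a,b)]))
E
```

```text
tcp [561.5  88.8 153.2] jaw -1.859 down [-0.003 -0.    -1.   ] q [ 0.14  0.46  1.81 -0.    0.87  1.99] w 87.8 F [-0.  -0.4  1.5] t 5.17
 turn 0.0 shift [-0.7 -0.1  0.2] to [561.9  89.3 153.3]
[([360.4, 157.0], 0.58)] [365.034977   158.22497703]
[] [276.89106103 231.24499019]
```

View pics/c3.png

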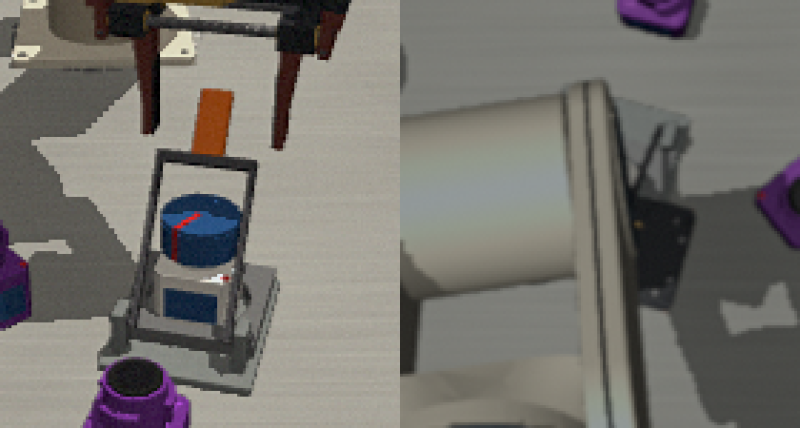

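The tab at about scene (365,162) stands midway between the open fingers, so I close on it.

Emit:
arm_command --pt "0 0 0 0" --pt "0 0 0 0" --pt "0 0 0 0" --pt "0 0 0 0" --pt "0 0 0 0" --pt "0 0 0 0" --pt "0 0 0 0" --pt "0 0 0 0" --pt "0 0 0 0" --pt "0 0 0 0" --gripper 10

```text
t: 6.2
ee_pos: [562.0, 89.4, 153.5]
orientation: [-1.062, 1.416, -1.417]
ft_force: [-4.7, -19.5, 0.9]
width: 24.4
```

```bash
python3 - <<'E'
from h import *
go(blk(62-160,0,32),YAW+np.pi/2)
aa=np.linspace(.86,0,13)
X=62-160*np.cos(aa);Z=34+160*np.sin(aa)
print(np.round(np.c_[np.diff(X),-np.diff(Z)],1).tolist())
M=R.from_rotvec(get_obs()['orientation']).as_matrix(); print(M.T@(blk(1,0,0)-B))
E
```

```text
tcp [562.   89.4 153.5] jaw -1.856 down [-0.001 -0.001 -1.   ] q [ 0.14  0.46  1.81 -0.    0.87  1.99] w 24.4 F [ -4.7 -19.5   0.9] t 6.2
 turn 0.002 shift [-1.000e-01  1.216e+02 -5.570e+01] to [508.5 105.1  32. ]
[[-8.4, 7.8], [-7.8, 8.4], [-7.2, 8.9], [-6.6, 9.4], [-5.9, 9.8], [-5.1, 10.2], [-4.4, 10.6], [-3.6, 10.9], [-2.8, 11.1], [-2.0, 11.3], [-1.2, 11.4], [-0.4, 11.5]]
[ 2.49345121e-03 -6.61804627e-04  9.99996672e-01]
```

Emit:
arm_command --pt "1 0 0 0" --pt "0 0 0 0" --pt "0 0 0 0"

```text
t: 6.45
ee_pos: [561.7, 88.7, 153.4]
orientation: [-1.061, 1.417, -1.417]
ft_force: [-1.4, -3.1, -1.4]
width: 23.8
```

Emit:
arm_command --pt "0 7.8 -8.4 0" --pt "0 8.4 -7.8 0" --pt "0 8.9 -7.2 0" --pt "0 9.4 -6.6 0" --pt "0 9.8 -5.9 0" --pt "0 10.2 -5.1 0" --pt "0 0 0 0"

```text
t: 7.03
ee_pos: [520.7, 100.5, 97.7]
orientation: [-1.063, 1.419, -1.416]
ft_force: [-3.5, -3.3, 0.5]
width: 23.7
```

Emit:
arm_command --pt "0 10.6 -4.4 0" --pt "0 10.9 -3.6 0" --pt "0 11.1 -2.8 0" --pt "0 11.3 -2 0" --pt "0 5.7 -0.6 0" --pt "0 0 0 0" --pt "0 0 0 0"

```text
t: 7.62
ee_pos: [508.1, 104.1, 49.0]
orientation: [-1.064, 1.42, -1.416]
ft_force: [-6.1, -3.6, -0.8]
width: 23.9
```

Emit:
arm_command --pt "0 6 -0.6 0" --pt "0 6 -0.4 0" --pt "0 3 0 0" --pt "0 1 0 0" --pt "0 0 0 0" --pt "0 0 0 0"

```text
t: 8.12
ee_pos: [507.2, 104.4, 33.4]
orientation: [-1.064, 1.419, -1.416]
ft_force: [-6.5, -4.1, -0.4]
width: 24.0
```

Emit:
arm_command --pt "0 1.5 0 0" --pt "0 1 0 0" --pt "0 0 0 0"

```text
t: 8.37
ee_pos: [507.2, 104.4, 30.9]
orientation: [-1.064, 1.419, -1.416]
ft_force: [-7.3, -3.3, -0.3]
width: 23.9
```

Emit:
arm_command --pt "0 1.5 0.3 0" --pt "0 0 0 0"

```text
t: 8.53
ee_pos: [507.3, 104.4, 29.4]
orientation: [-1.064, 1.42, -1.416]
ft_force: [-6.7, -2.7, -0.1]
width: 23.7
```

Emit:
arm_command --pt "0 1.5 0 0" --pt "0 0 0 0"

```text
t: 8.7
ee_pos: [507.3, 104.3, 27.9]
orientation: [-1.064, 1.42, -1.416]
ft_force: [-7.1, -2.6, 0.6]
width: 23.7
```

```bash
python3 - <<'E'
from h import *
a=get_image("scene")[120:270,290:430]
cv2.imwrite("pics/c4.png",cv2.resize(a,(600,560),interpolation=3) if 0 else cv2.resize(a,None,fx=4,fy=4,interpolation=3))
print([(d['at'],d['conf']) for d in tip_of("scene",'lever_grip')], proj("scene",blk(-98,0,34)),proj("scene",get_obs()['ee_pos']+[0,0,2]))
E
```

```text
[([366.1, 196.1], 0.57)] [368.0007057  195.20415366] [367.54915449 196.41748246]
```

View pics/c4.png

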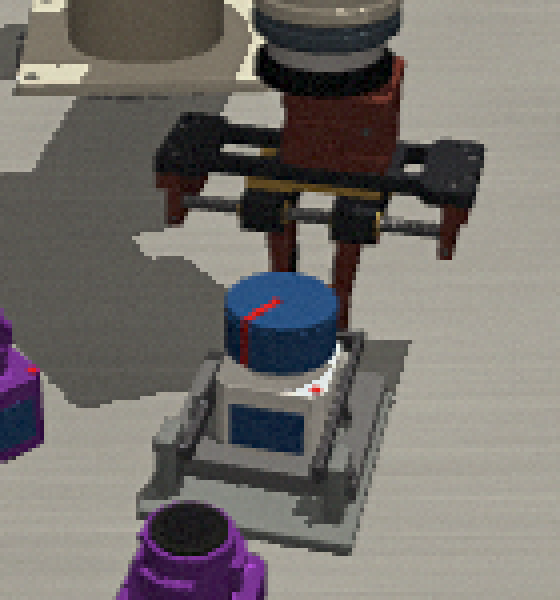

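The yoke is nearly level, with its arms lying along the jar's sides and the crossbar hidden behind the cap at scene (360,190). I keep pressing gently until the stop answers.

Emit:
arm_command --pt "0 1 0 0" --pt "0 1 0 0" --pt "0 0 0 0"

```text
t: 9.05
ee_pos: [507.4, 104.4, 26.6]
orientation: [-1.064, 1.419, -1.416]
ft_force: [-9.7, -2.8, 9.3]
width: 23.8
```

Emit:
arm_command --pt "0 1 0 0" --pt "0 1 0 0" --pt "0 0 0 0"

```text
t: 9.3
ee_pos: [507.6, 104.3, 25.9]
orientation: [-1.064, 1.419, -1.416]
ft_force: [-13.4, -3.6, 26.9]
width: 23.5
```

The stop is reached: upward force 27 N with no more travel. I release the tab and rise.

Emit:
arm_command --pt "0 -0.5 0 0" --pt "0 0 0 0" --pt "0 0 0 0" --pt "0 0 0 0" --pt "0 0 0 0" --pt "0 0 0 0" --pt "0 0 0 0" --pt "0 0 0 0" --gripper 100

```text
t: 9.97
ee_pos: [509.3, 104.6, 24.4]
orientation: [-1.06, 1.417, -1.417]
ft_force: [-0.3, 0.1, -0.9]
width: 73.6
```

Emit:
arm_command --pt "0 -20 0 0" --pt "0 -20 0 0" --pt "0 -30 0 0" --pt "0 -40 0 0" --pt "0 -30 0 0" --pt "0 0 -35 0" --pt "0 0 -35 0" --pt "0 0 -35 0" --pt "0 0 -35 0" --pt "0 0 0 0"

```text
t: 10.8
ee_pos: [368.4, 143.8, 163.8]
orientation: [-1.067, 1.419, -1.415]
ft_force: [-0.7, 0.2, -0.9]
width: 87.9
```

```bash
python3 - <<'E'
from h import *
go(blk(0,0,140))
for n in("scene","top"):
    cv2.imwrite(f"pics/{n}5.png",get_image(n))
    for t in("cap","cap_mark","lever_grip","jar"): print(n,t,[(np.round(d['at'],1).tolist(),round(d['conf'],2)) for d in tip_of(n,t)])
    for d in silhouettes(n,"cap")[:1]:
        ys,xs=np.nonzero(d['pixels']);print(xs.min(),xs.max(),ys.min(),ys.max(),d['conf'])
    print(proj(n,blk(0,0,65)),proj(n,blk(0,0,93)),proj(n,blk(-98,0,34)))
a=cv2.imread("pics/scene5.png")[160:270,310:420];b=cv2.imread("pics/top5.png")[160:270,230:340]
cv2.imwrite("pics/c5.png",np.hstack([cv2.resize(q,(400,400),interpolation=3) for q in(a,b)]))
E
```

```text
tcp [368.4 143.8 163.8] jaw -1.856 down [-0.006 -0.002 -1.   ] q [0.34 0.22 2.17 0.   0.76 2.2 ] w 87.9 F [-0.7  0.2 -0.9] t 10.8
 turn 0 shift [ -2.   22.5 243.5] to [602.5  77.3 140. ]
scene cap [([359.7, 206.4], 0.64)]
scene cap_mark [([350.8, 196.5], 0.85), ([363.5, 196.2], 0.69)]
scene lever_grip [([366.4, 193.7], 0.77), ([193.5, 209.5], 0.75)]
scene jar [([356.5, 224.1], 0.98), ([338.6, 286.9], 0.65), ([284.4, 228.2], 0.6)]
346 373 188 213 0.81
[359.39145156 205.6502638 ] [359.75712742 194.33417303] [368.0007057  195.20415366]
top cap [([284.5, 214.2], 0.89)]
top cap_mark [([291.1, 205.7], 0.55)]
top lever_grip [([277.3, 258.8], 0.56)]
top jar [([357.6, 222.4], 0.67), ([294.0, 187.8], 0.66), ([288.4, 218.7], 0.54)]
274 300 202 229 0.91
[287.13361182 216.09921781] [285.97221105 214.90221155] [276.29167849 258.19247875]
```

View pics/c5.png

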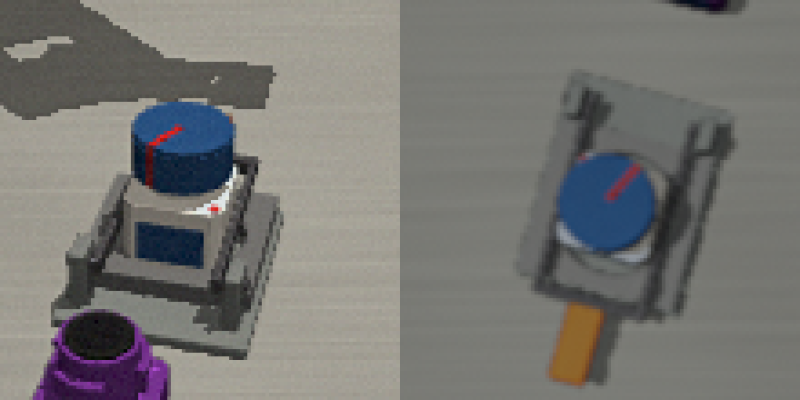

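The yoke is down: tab at top (277,258), arms beside the jar, crossbar behind it. The cap is centred near top (287,215) and its red line points to (293,205). Next I fit the cap's axis and mark by colour.

```bash
cat >> h.py <<'E'
def capfit(im,z,c0):
    x0,y0=int(c0[0])-25,int(c0[1])-25; q=cv2.resize(im[y0:y0+50,x0:x0+50],None,fx=4,fy=4,interpolation=2); h=cv2.cvtColor(q,cv2.COLOR_BGR2HSV)
    H,S,V=h[...,0],h[...,1],h[...,2]
    blue=(abs(H.astype(int)-107)<14)&(S>110); red=((H<8)|(H>172))&(S>110)
    n,l,st,_=cv2.connectedComponentsWithStats(blue.astype(np.uint8)); k=1+st[1:,4].argmax()
    c=cv2.findContours((l==k).astype(np.uint8),0,1)[0][0]; hull=cv2.convexHull(c)
    full=lambda p:(np.array(p)+.5)/4-.5+[x0,y0]
    P=np.array([atz("top",full(p[0]),z) for p in hull])[:,:2]
    (cx,cy),r=cv2.minEnclosingCircle(P.astype(np.float32))
    e=cv2.fitEllipse(hull); ec=atz("top",full(e[0]),z)
    ys,xs=np.nonzero(red); M=np.array([atz("top",full(p),z)[:2] for p in zip(xs,ys)])-ec[:2]
    M=M[np.hypot(*M.T)<29]; m=M.mean(0)
    print('cap circle',round(cx,1),round(cy,1),'r',round(r,1),'ell',np.round(ec[:2],1),'axes',e[1],'mark yaw',round(np.arctan2(m[1],m[0]),3),'rel',round(np.arctan2(m[1],m[0])-YAW,3),'far',np.round(np.hypot(*M.T).max(),1) )
E
python3 - <<'E'
from h import *
im=cv2.imread("pics/top5.png"); capfit(im,93,(287,215))
print(tri([("scene",(359.7,206.4)),("top",(284.5,214.2))]))
q=im[200:235,270:310]; ys,xs=np.nonzero(silhouettes("scene","cap")[0]['pixels']); print(atz("scene",(359.5,0.5*(188+213)),79))
E
```

```text
cap circle 601.8 76.2 r 29.8 ell [601.7  76.2] axes (104.4353256225586, 107.03726196289062) mark yaw -0.686 rel -0.398 far 28.8
[606.68117841  80.38839857  66.02218551]
[604.30556173  77.02224286  79.        ]
```

```bash
python3 - <<'E'
from h import *
go([602,76.6,164])
E
```

```text
tcp [375.1 144.  164.5] jaw -1.857 down [-0. -0. -1.] q [0.34 0.22 2.16 0.   0.76 2.19] w 87.8 F [-0.3  0.   0. ] t 11.45
 turn 0 shift [  0.5   0.4 236.7] to [602.   76.6 164. ]
```

Emit:
arm_command --pt "0 0 30 0" --pt "0 0 40 0" --pt "0 0 40 0" --pt "0 0 40 0" --pt "0 0 40 0" --pt "0.5 0 30 0" --pt "0 0 16.5 0" --pt "0 0 0 0" --pt "0 0 0 0"

```text
t: 12.2
ee_pos: [601.6, 76.5, 163.9]
orientation: [-1.06, 1.418, -1.417]
ft_force: [-0.4, 0.7, -0.4]
width: 87.7
```

Emit:
arm_command --pt "0 20 0 0" --pt "0 20 0 0" --pt "0 20 0 0" --pt "0 20 0 0" --pt "0 6 0 0" --pt "0 0 0 0" --pt "0 0 0 0"

```text
t: 12.78
ee_pos: [601.1, 77.3, 78.9]
orientation: [-1.061, 1.417, -1.416]
ft_force: [0.5, -1.0, 0.0]
width: 88.1
```

```bash
python3 - <<'E'
from h import *
go([602,76.6,78],YAW+np.pi/2)
E
```

```text
tcp [601.1  77.3  78.9] jaw -1.856 down [-0.001 -0.    -1.   ] q [0.11 0.61 1.76 0.   0.77 1.96] w 88.1 F [ 0.5 -1.   0. ] t 12.78
 turn 0.002 shift [0.4 0.9 1.1] to [602.   76.6  78. ]
```

Emit:
arm_command --pt "0.5 1 1 0" --pt "0 0 0 0" --pt "0 0 0 0" --pt "0 0 0 0" --pt "0 0 0 0" --pt "0 0 0 0" --pt "0 0 0 0" --pt "0 0 0 0" --gripper 40

```text
t: 13.45
ee_pos: [603.0, 76.4, 78.1]
orientation: [-1.059, 1.416, -1.417]
ft_force: [-0.7, 3.4, 5.4]
width: 58.6
```

Emit:
arm_command --pt "0 0 0 -0.04" --pt "0 0 0 -0.08" --pt "0 0 0 -0.08" --pt "0 0 0 -0.08" --pt "0 0 0 -0.08" --pt "0 0 0 -0.08" --pt "0 0 0 0"

```text
t: 14.03
ee_pos: [602.8, 76.4, 78.0]
orientation: [-1.279, 1.092, -1.092]
ft_force: [0.0, 2.3, 5.9]
width: 59.0
```

```bash
python3 - <<'E'
from h import *
o=get_obs(); print(o['moment'],o['width'],o['joint_torque'][5]); go([602,76.6,78])
a=get_image("scene")[160:270,310:420]
cv2.imwrite("pics/c6.png",cv2.resize(a,(500,500),interpolation=3))
E
```

```text
[ 0.17486661  0.02375613 -0.01595836] 59.017147931271886 -1.0496320948004723
tcp [602.8  76.4  78. ] jaw -1.413 down [ 0.001  0.    -1.   ] q [0.11 0.61 1.76 0.   0.77 1.52] w 59.0 F [0.  2.3 5.9] t 14.03
 turn 0 shift [-0.4  0.  -0.8] to [602.   76.6  78. ]
```

View pics/c6.png

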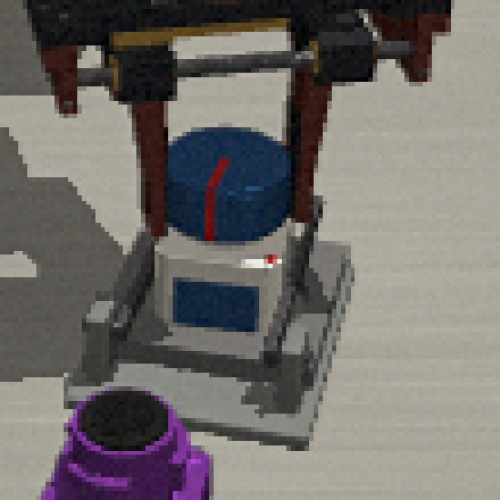

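The cap turns with the fingers: the line is now at scene (358,200) and the jar's red dot has barely moved. I continue.

Emit:
arm_command --pt "0 0 0 -0.08" --pt "0 0 0 -0.08" --pt "0 0 0 -0.08" --pt "0 0 0 -0.08" --pt "0 0 0 -0.08" --pt "0 0 0 -0.08" --pt "0 0 0 0" --pt "0 0 0 0"

```text
t: 14.75
ee_pos: [603.2, 76.9, 78.3]
orientation: [-1.443, 0.73, -0.731]
ft_force: [-0.7, 5.4, 7.0]
width: 59.1
```

```bash
python3 - <<'E'
from h import *
o=get_obs(); print(o['moment'],o['width'],o['joint_torque'][5]); go([602,76.6,78])
E
```

```text
[ 0.84646153  0.03629525 -0.00484122] 59.13144185243534 -0.17849748954176903
tcp [603.2  76.9  78.3] jaw -0.937 down [ 0.001  0.001 -1.   ] q [0.11 0.61 1.75 0.   0.77 1.04] w 59.1 F [-0.7  5.4  7. ] t 14.75
 turn 0 shift [-0.4  0.3 -1.1] to [602.   76.6  78. ]
```

Emit:
arm_command --pt "0 0 0 -0.07" --pt "0 0 0 -0.07" --pt "0 0 0 -0.07" --pt "0 0 0 -0.06" --pt "0 0 0 0" --pt "0 0 0 0"

```text
t: 15.25
ee_pos: [603.2, 77.6, 79.1]
orientation: [-1.505, 0.521, -0.523]
ft_force: [-3.7, 7.7, 14.1]
width: 59.4
```

```bash
python3 - <<'E'
from h import *
o=get_obs(); print(o['moment'],o['width'],o['joint_torque'][5]); go([602,76.6,78])
im=get_image("scene");a=im[160:270,310:420]
cv2.imwrite("pics/c7.png",cv2.resize(a,(500,500),interpolation=3))
for t in ("cap_mark","cap","jar"): print(t,[(np.round(d['at'],1).tolist(),round(d['conf'],2)) for d in tip_of("scene",t)])
c=blk(0,0,0)
for r in np.arange(.4,1.1,.1): print(round(r,1),[np.round(proj("scene",[602+k*np.cos(r+YAW),76.6+k*np.sin(r+YAW),z]),1).tolist() for k,z in((25,94),(29.5,67))])
E
```

```text
[ 1.27729912  0.55266277 -0.04302539] 59.43130145594616 -0.14705677516758442
tcp [603.2  77.6  79.1] jaw -0.667 down [ 0.002  0.002 -1.   ] q [0.11 0.61 1.75 0.   0.77 0.77] w 59.4 F [-3.7  7.7 14.1] t 15.25
 turn 0 shift [-0.3  1.1 -1.5] to [602.   76.6  78. ]
cap_mark [([365.4, 196.4], 0.71)]
cap [([355.5, 206.4], 0.81)]
jar [([282.7, 230.2], 0.92), ([357.8, 224.5], 0.69), ([336.9, 287.8], 0.66), ([358.9, 202.4], 0.24)]
0.4 [[361.6, 200.1], [361.7, 212.4]]
0.5 [[362.9, 199.9], [363.1, 212.2]]
0.6 [[364.0, 199.8], [364.4, 212.0]]
0.7 [[365.1, 199.5], [365.7, 211.7]]
0.8 [[366.2, 199.2], [366.9, 211.3]]
0.9 [[367.2, 198.9], [368.1, 210.9]]
1.0 [[368.1, 198.4], [369.1, 210.4]]
```

View pics/c7.png

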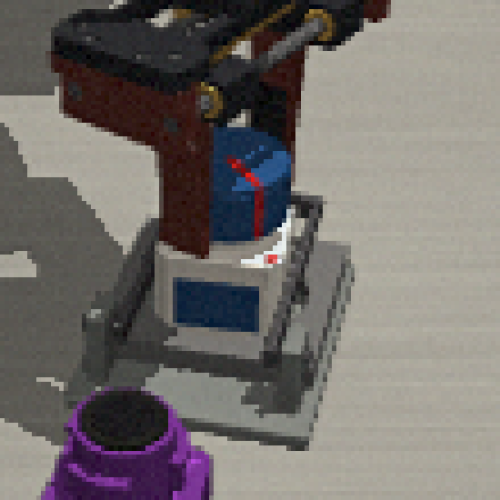

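The red line at scene (367,205) now points close to the jar's dot at (369,217), about +0.8 rad. The up-force of 14 N is the seal, so the thread is free. I lift straight, starting slowly.

Emit:
arm_command --pt "0 -1 0 0" --pt "0 -2 0 0" --pt "0 -2 0 0" --pt "0 0 0 0"

```text
t: 15.78
ee_pos: [602.3, 76.4, 82.7]
orientation: [-1.507, 0.522, -0.522]
ft_force: [-0.5, 4.6, 2.6]
width: 59.2
```

Emit:
arm_command --pt "0 -2 0 0" --pt "0 -2 0 0" --pt "0 -2 0 0" --pt "0 -2 0 0" --pt "0 -2 0 0" --pt "0 0 0 0"

```text
t: 16.28
ee_pos: [602.3, 75.9, 92.9]
orientation: [-1.507, 0.522, -0.522]
ft_force: [-2.2, 0.7, 0.3]
width: 58.9
```

Emit:
arm_command --pt "0 -3 0 0" --pt "0 -3 0 0" --pt "0 -3 0 0" --pt "0 -3 0 0" --pt "0 -3 0 0" --pt "0 -3 0 0" --pt "0 -3 0 0" --pt "0 -3 0 0" --pt "0 -2 0 0" --pt "0 -1.5 0 0" --pt "0 0 0 0" --pt "0 0 0 0"

```text
t: 17.28
ee_pos: [602.5, 76.2, 120.1]
orientation: [-1.507, 0.522, -0.522]
ft_force: [-0.3, -0.6, -0.9]
width: 59.0
```

```bash
python3 - <<'E'
from h import *
go([602,76.6,120])
for n in("scene","top"):
  im=get_image(n); cv2.imwrite(f"pics/{n}8.png",im)
  for t in ("cap","jar_mouth","lever_grip","bottle","bowl","tape"): print(n,t,[(np.round(d['at'],1).tolist(),round(d['conf'],2)) for d in tip_of(n,t)])
print(proj("scene",[602,76.6,87]),proj("scene",[602,76.6,107]),proj("scene",blk(-98,0,34)))
a=cv2.imread("pics/scene8.png")[140:270,300:430]
cv2.imwrite("pics/c8.png",cv2.resize(a,(585,585),interpolation=3))
E
```

```text
tcp [602.5  76.2 120.1] jaw -0.667 down [-0. -0. -1.] q [ 0.11  0.55  1.74 -0.    0.85  0.77] w 59.0 F [-0.3 -0.6 -0.9] t 17.28
 turn 0 shift [-0.7  0.1  0. ] to [602.   76.6 120. ]
scene cap [([357.1, 189.2], 0.78), ([456.4, 215.3], 0.32)]
scene jar_mouth [([360.1, 198.2], 0.78), ([338.4, 252.4], 0.77), ([279.4, 199.9], 0.72)]
scene lever_grip [([366.9, 194.0], 0.74)]
scene bottle [([193.6, 212.8], 0.71)]
scene bowl [([477.4, 261.2], 0.9), ([351.7, 230.7], 0.6)]
scene tape [([457.1, 214.8], 0.93), ([366.9, 196.5], 0.43)]
top cap [([286.8, 212.0], 0.39)]
top jar_mouth [([363.0, 218.4], 0.88), ([312.9, 143.1], 0.63), ([283.6, 214.5], 0.5)]
top lever_grip []
top bottle []
top bowl [([198.4, 172.8], 0.72)]
top tape [([190.1, 239.2], 0.6)]
[359.32611231 196.67598125] [359.58878016 188.39580707] [368.0007057  195.20415366]
```

View pics/c8.png

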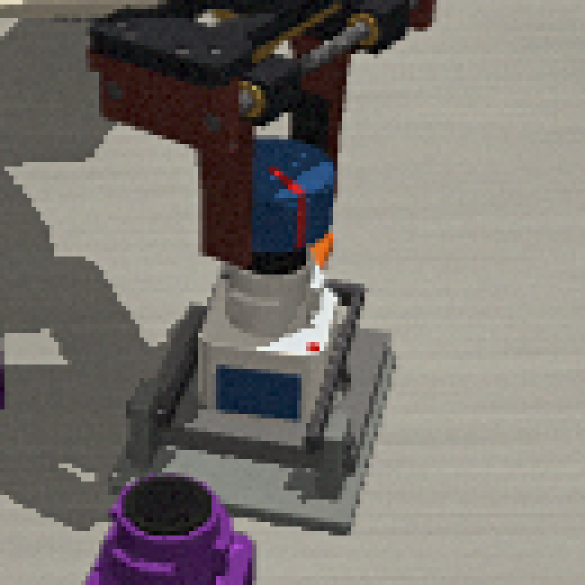

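The cap hangs level in the gripper. The black seal is exposed at about scene (362,198), the jar is seated with its dot at (370,217), and the yoke is down with the orange tab behind. I hand in.

```bash
python3 -c "
from workcell import *
print(close_job())"
```

```text
the job is handed in; nothing more can be done
None
```

The job is handed in at about 18 s of the 64 s, with the cap held level above the open jar and the yoke left down.

- **Yoke:** I pinched the orange tab and swung the lever down until the end stop pushed back with about 27 N. It was still down in the last scene picture.
- **Cap:** I gripped it at 59 mm and turned it about 1.19 rad anticlockwise, to roughly +0.8 rad from its start of about -0.4. The red line then pointed close to the jar's red dot and the seal pushed up with about 14 N. I stopped there and lifted straight off.
- **Final pose:** The tool pointed straight down and the width was steady at 59.0 mm with almost no outside force. By arm height the cap's lower edge is about 20 mm above the rim. The network's cap position puts it about 2 mm lower, which is within calibration error.
- **Jar:** It stayed seated with its red dot almost unmoved.
- **Bystanders:** The bottle, bowl and tape were found where they stood at the start wherever they could be seen. The final top picture did not report the bottle or the tab, which I take to be hidden by the arm. The scene camera did show both.
- **One small miss:** The first pinch on the tab was about 1 mm off centre and read about 20 N sideways. I corrected it before moving the lever.

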